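Sort a row of sample tubes into the colour-coded cooling blocks

TASK

Move the four tubes with coloured caps, one after another, from the white bench rack into the row of cooling blocks, each into the block of its own cap's colour, so that the samples stand in the order of the blocks. Keep the tubes upright, lower each one until its conical tip is fully home in the well rather than dropping it, and leave the black-capped balance tube standing in its hole in the rack.

Things in the scene. Friction and masses are not known exactly. Their poses are not given: they have to be found in the camera images.
- bench_rack: White bench rack, fixed, left or right of the block row; 72 mm (x) by 262 mm (y, along the row), 74 mm high, origin under its centre. Five 33 mm holes 52 mm apart along y, the middle one at the origin, go through the top plate; tubes stand in all five, in any order, on a flat base 6 mm above the origin. Grip caps with fingers closing along the rack's x: along the row they are only 17 mm apart.
- tube_red: 50 ml centrifuge tube with a red screw cap, loose, upright in the bench rack at the start. Rigid, 30 to 65 g, 117 mm tall: body 29 mm across, lowest 15 mm tapering to a flat tip 10 mm across; cap 35 mm across, from 101 to 117 mm above the tip: grip it there, from above. Origin at the tip's centre, z up along the tube.
- tube_yellow: 50 ml centrifuge tube with a yellow screw cap, loose, upright in the bench rack at the start. Rigid, 30 to 65 g, 117 mm tall: body 29 mm across, lowest 15 mm tapering to a flat tip 10 mm across; cap 35 mm across, from 101 to 117 mm above the tip: grip it there, from above. Origin at the tip's centre, z up along the tube.
- tube_green: 50 ml centrifuge tube with a green screw cap, loose, upright in the bench rack at the start. Rigid, 30 to 65 g, 117 mm tall: body 29 mm across, lowest 15 mm tapering to a flat tip 10 mm across; cap 35 mm across, from 101 to 117 mm above the tip: grip it there, from above. Origin at the tip's centre, z up along the tube.
- tube_blue: 50 ml centrifuge tube with a blue screw cap, loose, upright in the bench rack at the start. Rigid, 30 to 65 g, 117 mm tall: body 29 mm across, lowest 15 mm tapering to a flat tip 10 mm across; cap 35 mm across, from 101 to 117 mm above the tip: grip it there, from above. Origin at the tip's centre, z up along the tube.
- tube_black: Balance tube: the same tube with a black cap (35 mm across, 117 mm tall in all, origin at the tip's centre, z up). It stands in one of the five holes of the bench rack and stays there.
- block_red: Red cooling block, fixed, 54 mm square, 56 mm high; four stand 58 mm apart in a row along y, in any order, in a grey tray. Origin under its centre, 9 mm above the table. Its well, on the axis, is 33.5 mm wide and ends in a cone fitting the tube's tip; tube fully home: tip 8 mm, cap's middle 117 mm above this origin. Caps in place are 23 mm apart along y; open the fingers along x.
- block_yellow: Yellow cooling block, fixed, 54 mm square, 56 mm high; four stand 58 mm apart in a row along y, in any order, in a grey tray. Origin under its centre, 9 mm above the table. Its well, on the axis, is 33.5 mm wide and ends in a cone fitting the tube's tip; tube fully home: tip 8 mm, cap's middle 117 mm above this origin. Caps in place are 23 mm apart along y; open the fingers along x.
- block_green: Green cooling block, fixed, 54 mm square, 56 mm high; four stand 58 mm apart in a row along y, in any order, in a grey tray. Origin under its centre, 9 mm above the table. Its well, on the axis, is 33.5 mm wide and ends in a cone fitting the tube's tip; tube fully home: tip 8 mm, cap's middle 117 mm above this origin. Caps in place are 23 mm apart along y; open the fingers along x.
- block_blue: Blue cooling block, fixed, 54 mm square, 56 mm high; four stand 58 mm apart in a row along y, in any order, in a grey tray. Origin under its centre, 9 mm above the table. Its well, on the axis, is 33.5 mm wide and ends in a cone fitting the tube's tip; tube fully home: tip 8 mm, cap's middle 117 mm above this origin. Caps in place are 23 mm apart along y; open the fingers along x.
Mind the look-alikes: they are no part of the job. Leave any pink look-alike of the tube_yellow alone. What is shaped like the tube_blue but pink is not meant.

How it is judged:
At the end, for the whole second after the job is handed in: Each coloured tube stands released and at rest in its colour's block: tip within 8 mm of the block's axis and under 13 mm above its origin (8 mm is home), within 7 degrees of upright; the black-capped tube upright and at rest within 15 mm of its start (horizontal distance between tube_red and block_red below 0.008 m and z of tube_red in the frame of block_red below 0.013 m and angle between each of tube_red, tube_yellow, tube_green, tube_blue, tube_black's own z axis and vertical below 0.12 rad and linear speed of each of tube_red, tube_yellow, tube_green, tube_blue, tube_black below 0.02 m/s and horizontal distance between tube_yellow and block_yellow below 0.008 m and z of tube_yellow in the frame of block_yellow below 0.013 m and horizontal distance between tube_green and block_green below 0.008 m and z of tube_green in the frame of block_green below 0.013 m and horizontal distance between tube_blue and block_blue below 0.008 m and z of tube_blue in the frame of block_blue below 0.013 m and distance of tube_black from where it was at the start of the episode below 0.015 m); the robot touches nothing.
It fails at once if a tube is tipped more than 35 degrees from upright (angle between any of tube_red, tube_yellow, tube_green, tube_blue, tube_black's own z axis and vertical above 0.61 rad).
It fails at once if a tube is dropped (falls faster than 0.6 m/s with no finger on it, a drop of some 18 mm) ((linear speed of tube_red above 0.6 m/s and contact force between tube_red and the fingers below 0.05 N) or (linear speed of tube_yellow above 0.6 m/s and contact force between tube_yellow and the fingers below 0.05 N) or (linear speed of tube_green above 0.6 m/s and contact force between tube_green and the fingers below 0.05 N) or (linear speed of tube_blue above 0.6 m/s and contact force between tube_blue and the fingers below 0.05 N)).
It fails at once if the black-capped balance tube is taken out of its hole (distance of tube_black from where it was at the start of the episode above 0.05 m).
It also fails if it takes over 96 s, if anything falls off the work surface, if the arm or the gripper's body presses on something with over 40 N, if the wrist force passes 120 N, or if a joint passes its speed limit or range.

ROBOT

A 7-joint arm with a two-finger parallel gripper is mounted at the origin on the work surface. World frame = base frame: x ahead of the robot, y to its left, z up, the work surface at z = 0. Lengths are in m, angles in rad, forces in N, time in s.
With the tool pointing down it reaches from about 0.4 to 0.85 m from the base axis. Payload 10.4 kg.
Tool frame: the origin (TCP) lies at the very end of the fingers, on their centre line; the grasp point (between the pads) lies 19 mm behind it (grip_point_offset is the distance from the TCP to the grasp point, in m); z points along the fingers, y is the line along which they close (so a half turn about z gives the same grasp; the last joint's range is limited). The gripper opens to 87 mm and grips with 3 to 60 N. Pads are 19 mm wide; open, the fingers measure 117 mm over their backs; the gripper's body (75 mm by 190 mm) begins 51 mm behind the grasp point.
Start: joints at [1.166, 0.332, -0.065, 1.46, 0.022, 1.35, -0.088], TCP at [0.233, -0.58, 0.195] pointing down, gripper open.
Joint ranges: [-2.6, 2.6], [-0.5, 2.12], [-1.47, 1.34], [0.16, 2.42], [-1.27, 4.41], [0.06, 2.06], [-2.6, 2.6]. Speed limits (rad/s): [2.22, 2.22, 2.79, 2.79, 3.14, 3.14, 3.14].

INTERFACE

Orientations are given as a unit quaternion [x, y, z, w].
In Python, from bench import * gives the robot as it stands.
- The arm moves only by the tool play_rows, never from a script. Its argument "increments" is text: rows parted by semicolons, each of 7 numbers parted by spaces: the turn, a rotation vector about the tool's x, y, z in rad, then the shift along the tool's x, y, z in m, then the opening, from 0 (shut) to 1 (fully open). A call has 1 to 8 rows; each row is the pose to reach, as a shift and turn from the pose commanded when the call began, along the tool's axes at that moment; what a row does not reach only later rows make up. A row lasts 1/10 s, in which the tool goes at most 50 mm and 8.59 degrees, less where a joint would pass 70% of its speed; a pose out of reach is approached as far as the arm can. A call with a gripper value outside its range is refused whole. The fingers move at their own pace and stop on an object; "grip_force" is the grip in N (left out, the last holds). Time passes only in rows, so rows that repeat a pose let the fingers close. It gives the time, the measured TCP pose, the force, the opening and the grip force at its end, in the units of the state.
- read_state(): the state, without advancing time (a new reading comes with each control period).
- camera(name): name is "scene" or "top" or "wrist"; returns a dict with "color" (480x640x3 uint8, red, green, blue), "fx", "fy", "cx", "cy" (pixels), "camera_from_world" (4x4, takes a point from world to camera coordinates); the wrist camera has in their place "mount" (4x4, takes a point from camera to tool coordinates, whose origin is the TCP and whose axes are the flange's). Camera axes: x right, y down, z forward; pixel columns grow to the right and rows downward; lengths in m; the calibration is good to about 2 mm. A picture is of the moment at which its call begins: read the wrist's pose just before it. There is no depth.
- close_job(): hands the job in; it is judged then, once.
The state is a dict: "time": time; "joint_positions": joint angles; "joint_vel": joint speeds; "joint_torque": joint torques, N m; "ee_pos": TCP position; "eef_rot": TCP orientation; "ft_force": force on the tool from outside, world axes, zero at the start; "torque": the same for the moment, N m; "width": finger opening in m; "grip_force": force on a finger pad.
Only numpy, scipy, OpenCV 4.12 (cv2) and the standard library are available. Lean on these libraries where they do the work, as an engineer would, in place of code of your own. Each camera call takes 0.05 s, during which the arm holds its last target. There are 200 camera calls.

## Working session

There is one attempt and no reset: what is moved stays moved. The work goes in short steps, Python scripts to look and compute and a tool call to move; the robot and the scene stay as the last step left them, time stands still between calls to the robot, and variables do not carry over. Pictures are saved under pics/ and viewed, at most 14 in all, crops included, and the job is handed in when it is done.

Besides the shell and the picture viewer there is one more tool, called after "Emit:" by a JSON object that holds its "method" and its "body". play_rows: Moves the arm, as the interface text tells. Its arguments: {"type":"object","properties":{"increments":{"type":"string"},"grip_force":{"type":"number"}},"required":["increments"]}

```bash
mkdir -p pics; ls
python3 - <<'E'
from bench import *
import cv2
s=read_state(); print(s)
for n in ("top","scene"):
    c=camera(n); cv2.imwrite(f"pics/{n}0.png",c["color"][:,:,::-1]); print(n,c["fx"],c["fy"],c["cx"],c["cy"],c["camera_from_world"])
E
```

```text
pics
{'time': 0.0, 'joint_positions': array([ 1.16637414,  0.33287724, -0.06471194,  1.46094749,  0.02161132,
        1.34987142, -0.0885222 ]), 'joint_vel': array([-0.00169174, -0.00118336, -0.00020922, -0.00039315, -0.00102904,
        0.00013755, -0.00322269]), 'joint_torque': array([ 2.34630534e-04, -6.23254251e+01,  2.45241757e-02, -3.89899850e+01,
       -6.15145639e-02,  3.97685997e-02,  1.02065449e-04]), 'ee_pos': array([ 0.23272242, -0.57960397,  0.19444769]), 'eef_rot': array([ 9.81830311e-01,  1.89759703e-01, -1.68478377e-04, -6.83267294e-04]), 'ft_force': array([-0.05215942, -0.70276075, -0.15253325]), 'torque': array([ 0.07150638, -0.00677667, -0.0273518 ]), 'grip_force': 0.0, 'width': 0.08704639600826435}
top 495.3256831420936 495.3256831420936 317.20089047219295 234.79109057194074 [[ 0.00344153 -0.99996703 -0.00735447  0.01528853]
 [-0.99543403 -0.00272419 -0.09541312  0.50170859]
 [ 0.09538994  0.00764926 -0.99541059  0.98920703]
 [ 0.          0.          0.          1.        ]]
scene 458.5409742452835 458.5409742452835 321.318506246413 239.34766841894577 [[-0.85935277  0.51119862  0.01374018  0.43239881]
 [ 0.41375322  0.71083004 -0.56879604 -0.19123869]
 [-0.30053468 -0.4831114  -0.82236383  1.02927863]
 [ 0.          0.          0.          1.        ]]
```

View pics/top0.png

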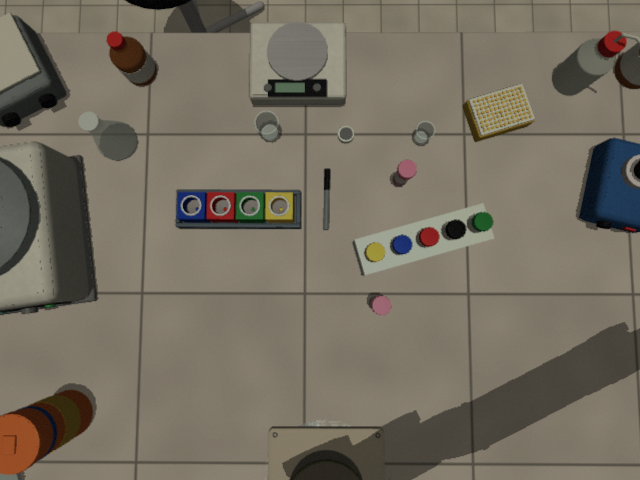

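View pics/scene0.png

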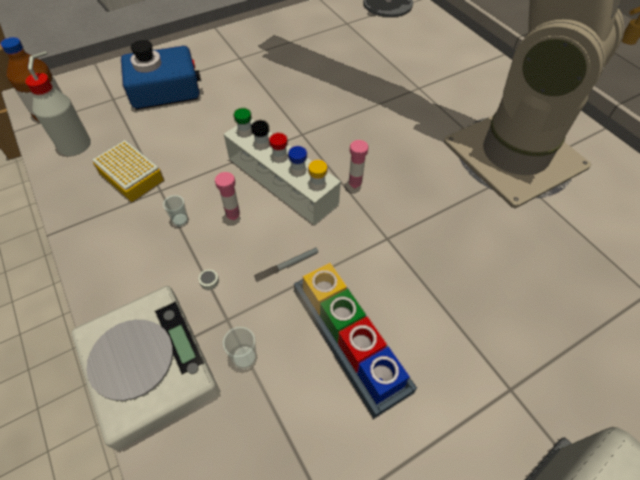

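The rack is on the right, with caps from left to right: yellow (375,252), blue (402,244), red (429,237), black (455,229) and green (482,221). The blocks from left to right are blue (191,206), red (220,206), green (250,206) and yellow (279,206). The two pink tubes are look-alikes.

```bash
cat > h.py <<'E'
import numpy as np, cv2
from scipy.optimize import least_squares
def proj(c,P,M=None):
    M=c["camera_from_world"] if M is None else M
    q=np.atleast_2d(P)@M[:3,:3].T+M[:3,3]
    return np.c_[c["fx"]*q[:,0]/q[:,2]+c["cx"],c["fy"]*q[:,1]/q[:,2]+c["cy"]]
a=np.linspace(0,2*np.pi,60,endpoint=False)
circ=np.c_[np.cos(a),np.sin(a)]
def hullcen(c,P,M=None):
    h=cv2.convexHull(proj(c,P,M).astype(np.float32)); m=cv2.moments(h)
    return np.array([m["m10"]/m["m00"],m["m01"]/m["m00"]])
def cap(x,y,z0,z1,r=.0175):
    return np.vstack([np.c_[circ*r+[x,y],np.full(60,z)] for z in (z0,z1)])
def blobcen(mask,guess,rad):
    n,l,s,ce=cv2.connectedComponentsWithStats(mask.astype(np.uint8))
    best=[(s[i,4],i) for i in range(1,n) if np.hypot(*(ce[i]-guess))<rad]
    A,i=max(best); return ce[i],A
def hsv(c): return cv2.cvtColor(c["color"],cv2.COLOR_RGB2HSV).astype(int)
def colmask(H,n):
    h,s,v=H[...,0],H[...,1],H[...,2]
    if n=="black": return v<45
    r={"yellow":(18,32),"green":(45,80),"blue":(105,130)}.get(n)
    m=((h>=r[0])&(h<=r[1])) if r else ((h<6)|(h>174))
    return m&(s>150)&(v>60)
E
cat > loc.py <<'E'
from bench import *; from h import *
tubes={"yellow":((375,252),(317,168)),"blue":((402,244),(298,155)),"red":((429,237),(279,142)),"black":((455,229),(261,128)),"green":((482,221),(243,116))}
blocks={"blue":((191,206),(383,371)),"red":((220,206),(362,338)),"green":((250,206),(343,308)),"yellow":((279,206),(324,281))}
C=[camera("top"),camera("scene")]
obs=[];bobs=[]
for k,c in enumerate(C):
    H=hsv(c)
    for i,(n,g) in enumerate(tubes.items()):
        p,A=blobcen(colmask(H,n),g[k],9); obs.append((k,i,p)); print(k,n,p.round(1),A)
    for i,(n,g) in enumerate(blocks.items()):
        # filled block ring: bright low-sat pixels
        m=(H[...,1]<70)&(H[...,2]>170)
        try:
            p,A=blobcen(m,g[k],10); bobs.append((k,i,p)); print(k,'ring',n,p.round(1),A)
        except ValueError: print(k,'ring',n,'none')
for ks in ((0,),(1,),(0,1)):
    def f(q):
        r=[]
        for k,i,p in obs:
            if k in ks:
                d=(2-i)*.052; x=q[0]-np.sin(q[2])*d; y=q[1]+np.cos(q[2])*d
                r.append(hullcen(C[k],cap(x,y,.107,.123))-p)
        return np.ravel(r)
    s=least_squares(f,[.5,-.2,.3],diff_step=1e-3); print("rack",ks,s.x,abs(s.fun).max())
    def g(q):
        r=[]
        for k,i,p in bobs:
            if k in ks:
                d=(1.5-i)*.058; x=q[0]-np.sin(q[2])*d; y=q[1]+np.cos(q[2])*d
                r.append(hullcen(C[k],np.c_[circ*.018+[x,y],np.full(60,.065)])-p)
        return np.ravel(r)
    try: s=least_squares(g,[.5,.2,.01],diff_step=1e-3); print("blocks",ks,s.x,abs(s.fun).max())
    except Exception as e: print(e)
E
python3 loc.py
```

```text
0 yellow [374.4 251.9] 263
0 blue [401.6 244.2] 262
0 red [428.8 236.5] 276
0 black [454.8 229.2] 298
0 green [482.8 221.2] 243
0 ring blue none
0 ring red none
0 ring green none
0 ring yellow none
1 yellow [317.5 168.4] 279
1 blue [297.1 154.3] 222
1 red [277.8 140.8] 241
1 black [259.5 128.4] 219
1 green [241.9 114.2] 142
1 ring blue [381.6 377.8] 66
1 ring red [362.2 339. ] 132
1 ring green [341.6 316.4] 39
1 ring yellow [325.5 286.8] 43
rack (0,) [ 0.49014358 -0.19050173  0.27885067] 0.7628747667346829
zero-size array to reduction operation maximum which has no identity
rack (1,) [ 0.48887675 -0.18987948  0.277224  ] 1.1615485722937677
blocks (1,) [ 0.5616189   0.18932035 -0.02909985] 4.905630994903106
rack (0, 1) [ 0.48952306 -0.19019262  0.27824412] 1.2034527678404174
blocks (0, 1) [ 0.5616189   0.18932035 -0.02909985] 4.905630994903106
```

Run:
```python
import cv2,numpy as np
t=cv2.imread("pics/top0.png")[180:235,165:310]; s=cv2.imread("pics/scene0.png")[255:415,290:420]
t=cv2.resize(t,None,fx=5,fy=5,interpolation=cv2.INTER_NEAREST); s=cv2.resize(s,(260,320),interpolation=cv2.INTER_NEAREST)
o=np.zeros((600,800,3),np.uint8); o[:275,:725]=t; o[278:598,:260]=s
cv2.imwrite("pics/crop.png",o)
```

```text
(no output)
```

View pics/crop.png

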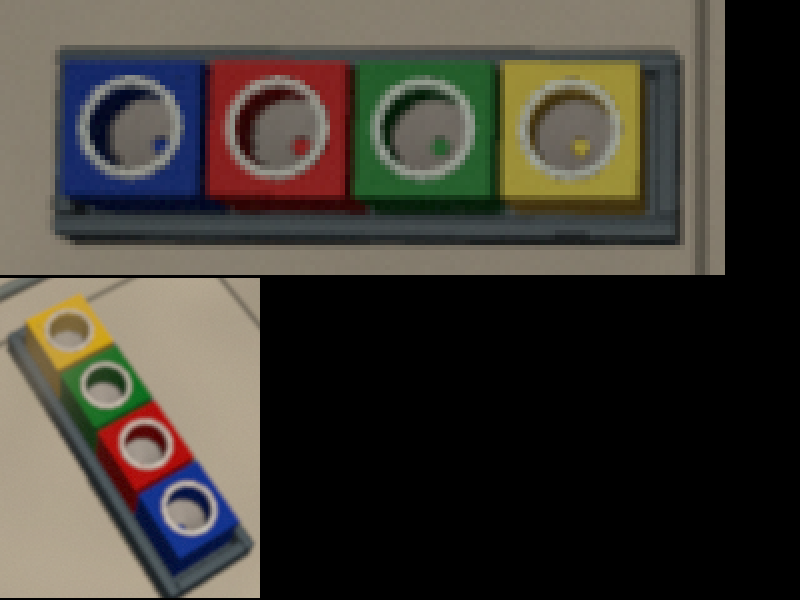

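Run:
```python
from bench import *; from h import *
C=[camera("top"),camera("scene")]
B=[[(190.6,205),(219.9,205.1),(249.1,205.1),(278.4,205.1)],[(383.5,369.5),(363,337.5),(342.5,307.8),(325,280)]]
for ks in ((0,),(1,),(0,1)):
    def g(q):
        r=[]
        for k in ks:
            for i in range(4):
                d=(1.5-i)*.058; x=q[0]-np.sin(q[2])*d; y=q[1]+np.cos(q[2])*d
                r.append(hullcen(C[k],np.c_[circ*.018+[x,y],np.full(60,.065)])-B[k][i])
        return np.ravel(r)
    s=least_squares(g,[.56,.2,.01],diff_step=1e-3); print(ks,s.x,s.fun.round(1))
```

```text
(0,) [0.55631811 0.1802136  0.00123382] [-0.1  0.  -0.1 -0.   0.  -0.   0.1  0. ]
(1,) [ 0.55485832  0.18123426 -0.0167867 ] [ 0.2  0.1 -0.5 -0.1  0.5 -0.1 -0.1  0.1]
(0, 1) [ 0.55545316  0.18085629 -0.00921096] [-0.4  0.  -0.4  0.2 -0.3  0.6 -0.3  0.9  0.1 -0.1 -0.8 -0.2 -0.1 -0.1
 -0.9  0.3]
```

```bash
cat > d.py <<'E'
import sys,numpy as np
from bench import *
from scipy.spatial.transform import Rotation as R
T="yellow blue red black green".split(); B="blue red green yellow".split()
def tube(n):
    d=(2-T.index(n))*.052; return .4896-np.sin(.278)*d,-.1902+np.cos(.278)*d,.278+np.pi/2
def block(n): return .556,.1806+(1.5-B.index(n))*.058,np.pi/2
def delta(x,y,z,yaw):
    s=read_state(); r=R.from_quat(s["eef_rot"])
    g=R.from_euler('z',yaw)*R.from_euler('x',np.pi)
    print("t",s["time"],"pos",s["ee_pos"].round(4),"F",s["ft_force"].round(1),"w",round(s["width"],4),"q",s["joint_positions"].round(2))
    print("rot",(r.inv()*g).as_rotvec().round(4),"shift",r.inv().apply(np.array([x,y,z])-s["ee_pos"]).round(4))
if __name__=="__main__":
    p=(tube if sys.argv[1]=="t" else block)(sys.argv[2]); z=float(sys.argv[3]); delta(p[0],p[1],z,p[2])
E
python3 d.py t yellow .22
```

```text
t 0.3 pos [ 0.2329 -0.5799  0.195 ] F [ 0.8  0.2 -0.9] w 0.0869 q [ 1.17  0.33 -0.06  1.46  0.02  1.35 -0.09]
rot [-3.0000e-04 -3.0000e-04 -1.4669e+00] shift [ 0.3942 -0.3694 -0.0248]
```

Emit:
{"method": "play_rows", "body": {"increments": "0 0 -0.14 0.03 -0.03 -0.025 1;0 0 -0.28 0.07 -0.07 -0.025 1;0 0 -0.42 0.105 -0.105 -0.025 1;0 0 -0.56 0.14 -0.14 -0.025 1;0 0 -0.7 0.18 -0.17 -0.025 1;0 0 -0.84 0.22 -0.21 -0.025 1;0 0 -0.98 0.26 -0.245 -0.025 1;0 0 -1.12 0.29 -0.275 -0.025 1"}}

```text
time: 1.1
ee_pos: [0.397, -0.2218, 0.2205]
eef_rot: [0.729, 0.684, -0.0, 0.0]
ft_force: [1.1, -0.2, -0.4]
width: 0.087
grip_force: 0.0
```

```bash
python3 d.py t yellow .22
```

```text
t 1.1 pos [ 0.397  -0.2218  0.2205] F [ 1.1 -0.2 -0.4] w 0.087 q [ 0.86 -0.04 -0.44  1.83 -0.02  1.35  0.37]
rot [ 0.0004  0.0008 -0.3413] shift [0.1354 0.0556 0.0004]
```

Emit:
{"method": "play_rows", "body": {"increments": "0 0 -0.12 0.04 0.018 0 1;0 0 -0.24 0.08 0.034 0 1;0 0 -0.341 0.12 0.05 0 1;0 0 -0.341 0.135 0.0555 0 1;0 0 -0.341 0.135 0.0555 0 1;0 0 -0.341 0.135 0.0555 0 1"}}

```text
time: 1.7
ee_pos: [0.4609, -0.0934, 0.2202]
eef_rot: [0.605, 0.796, -0.0, 0.0]
ft_force: [-0.5, -1.2, -0.3]
width: 0.0871
grip_force: 0.0
```

```bash
python3 d.py t yellow .096
python3 - <<'E'
from bench import *; from h import *
from scipy.spatial.transform import Rotation as R
s=read_state(); c=camera("wrist"); cv2.imwrite("pics/w0.png",c["color"][:,:,::-1])
T=np.eye(4);T[:3,:3]=R.from_quat(s["eef_rot"]).as_matrix();T[:3,3]=s["ee_pos"]
M=np.linalg.inv(T@c["mount"]); print(c["mount"].round(3))
H=hsv(c)
import d
for n in d.T[:4]:
    x,y,_=d.tube(n); g=hullcen(c,cap(x,y,.107,.123),M)
    try: p,A=blobcen(colmask(H,n),g,40)
    except Exception as e: print(n,g,"none"); continue
    def f(q): return hullcen(c,cap(q[0],q[1],.107,.123),M)-p
    q=least_squares(f,[x,y],diff_step=1e-3).x; print(n,g.round(1),p.round(1),A,"off mm",((q-[x,y])*1000).round(1))
E
```

```text
t 1.7 pos [ 0.4609 -0.0934  0.2202] F [-0.5 -1.2 -0.3] w 0.0871 q [ 0.7   0.01 -0.6   1.79  0.    1.35  0.38]
rot [-0.0003  0.0003 -0.0062] shift [0.0031 0.001  0.1242]
[[-0.    -0.962 -0.273  0.074]
 [ 1.    -0.    -0.001  0.   ]
 [ 0.001 -0.273  0.962 -0.189]
 [ 0.     0.     0.     1.   ]]
yellow [323.4 229.6] [323.5 229.5] 1258 off mm [0.  0.1]
blue [323.7 284.2] [323.8 284.3] 1066 off mm [ 0.1 -0.1]
red [324.  334.1] [324.2 349. ] 179 off mm [  4.6 -15.8]
black [324.3 379.9] [324.1 369.6] 327 off mm [-3.4 11.5]
```

Emit:
{"method": "play_rows", "body": {"increments": "0 0 -0.006 0.003 0.001 0.04 1;0 0 -0.006 0.003 0.001 0.08 1;0 0 -0.006 0.003 0.001 0.11 1;0 0 -0.006 0.003 0.001 0.124 1;0 0 -0.006 0.003 0.001 0.124 1;0 0 -0.006 0.003 0.001 0.124 0.2;0 0 -0.006 0.003 0.001 0.124 0.2;0 0 -0.006 0.003 0.001 0.124 0.2", "grip_force": 20}}

```text
time: 2.55
ee_pos: [0.4622, -0.09, 0.0975]
eef_rot: [0.602, 0.798, 0.0, 0.001]
ft_force: [-0.4, -0.1, 0.4]
width: 0.0711
grip_force: 0.0
```

```bash
python3 d.py t yellow .25
```

```text
t 2.55 pos [ 0.4622 -0.09    0.0975] F [-0.4 -0.1  0.4] w 0.0711 q [ 0.68  0.12 -0.61  1.95  0.08  1.09  0.31]
rot [ 0.0018  0.0014 -0.0003] shift [-1.000e-04 -8.000e-04 -1.525e-01]
```

Emit:
{"method": "play_rows", "body": {"increments": "0 0 0 0 0 0 0.2;0 0 0 0 0 0 0.2;0 0 0 0 0 0 0.2;0 0 0 0 0 0 0.2;0 0 0 0 0 0 0.2;0 0 0 0 0 0 0.2;0 0 0 0 0 0 0.2"}}

```text
time: 3.25
ee_pos: [0.4613, -0.0897, 0.0962]
eef_rot: [0.602, 0.798, -0.0, 0.0]
ft_force: [0.1, -0.0, -0.4]
width: 0.0201
grip_force: 0.0
```

The fingers closed past the 35 mm cap diameter, so nothing is gripped. I'll look.

Run:
```python
from bench import *; import cv2,numpy as np
o=np.zeros((480,800,3),np.uint8)
c=camera("wrist")["color"][:,:,::-1]; t=camera("scene")["color"][60:260,180:400,::-1]
o[:,:]=0; o[:360,:480]=cv2.resize(c,(480,360)); o[:290,481:800]=cv2.resize(t,(319,290))
cv2.imwrite("pics/w1.png",o); print(read_state()["width"],read_state()["grip_force"])
```

```text
0.017833196925243384 0.0
```

View pics/w1.png

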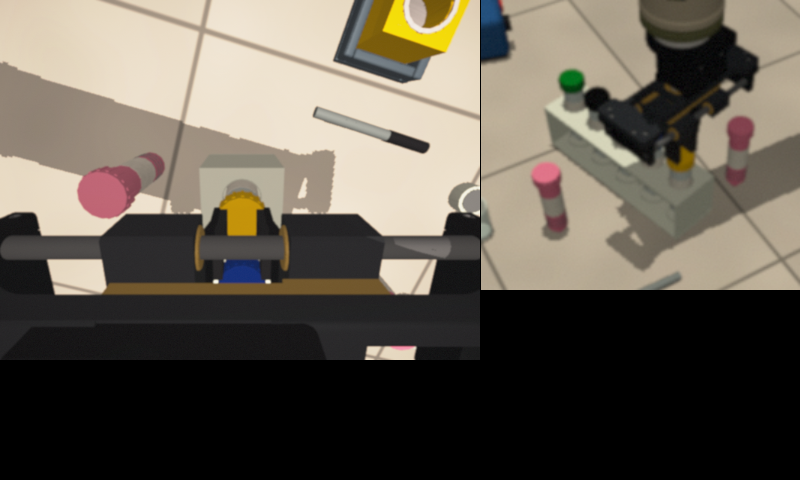

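Run:
```python
from bench import *; import cv2,numpy as np
c=camera("wrist"); w=c["color"][180:400,220:420,::-1]; print(c["fx"]); s=camera("scene")["color"][110:190,250:350,::-1]
o=np.zeros((600,800,3),np.uint8)
o[:440,:400]=cv2.resize(w,None,fx=2,fy=2,interpolation=cv2.INTER_CUBIC); o[:320,400:800]=cv2.resize(s,None,fx=4,fy=4,interpolation=cv2.INTER_CUBIC)
cv2.imwrite("pics/w2.png",o)
```

```text
342.36564354480566
```

View pics/w2.png

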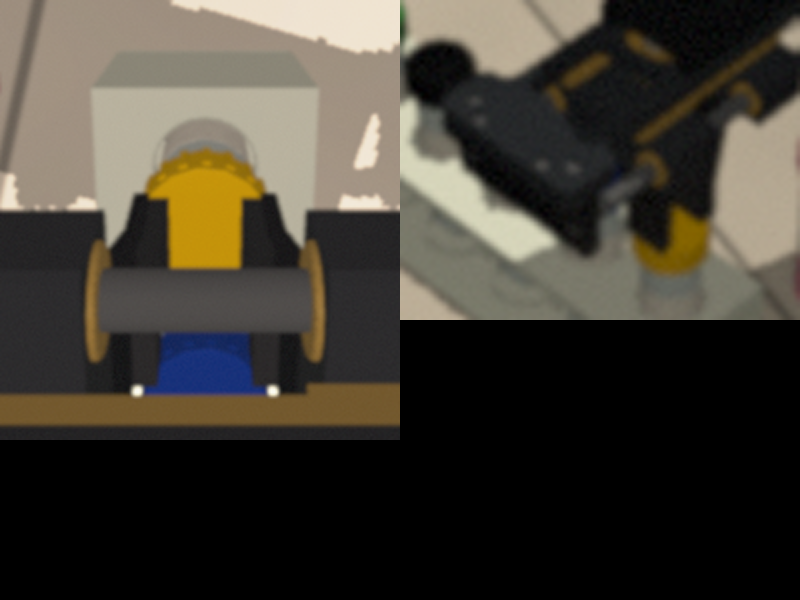

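View pics/w0.png

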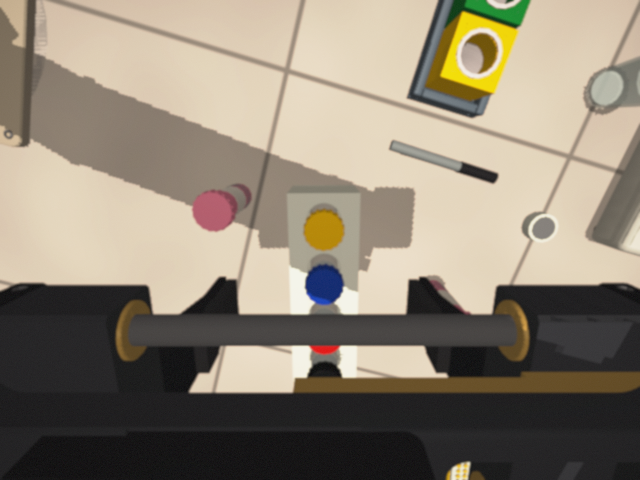

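Emit:
{"method": "play_rows", "body": {"increments": "0 0 0 0 0 0 1;0 0 0 0 0 0 1;0 0 0 0 0 0 1;0 0 0 0 0 0 1;0 0 0 0 0 0 1;0 0 0 0 0 0 1;0 0 0 0 0 0 1;0 0 0 0 0 0 1"}}

```text
time: 4.25
ee_pos: [0.4613, -0.0897, 0.0962]
eef_rot: [0.602, 0.798, -0.0, 0.0]
ft_force: [0.3, 0.6, 0.0]
width: 0.0739
grip_force: 0.0
```

The visible fingertips end about 27 mm above the reported TCP. I get this from the wrist camera depth, and it agrees with the fingers closing just above the cap. I'll lower by 27 mm while watching the force, then close again.

Emit:
{"method": "play_rows", "body": {"increments": "0 0 0 0 0 0.005 1;0 0 0 0 0 0.01 1;0 0 0 0 0 0.015 1;0 0 0 0 0 0.02 1;0 0 0 0 0 0.02 1"}}

```text
time: 4.75
ee_pos: [0.4608, -0.0895, 0.0754]
eef_rot: [0.602, 0.798, -0.0, -0.001]
ft_force: [0.8, -0.3, -0.0]
width: 0.087
grip_force: 0.0
```

Run:
```python
from bench import *; import cv2,numpy as np
s=read_state(); print(s["ee_pos"],s["ft_force"],s["width"])
c=camera("wrist"); w=c["color"][180:400,160:480,::-1]; s=camera("scene")["color"][110:190,250:350,::-1]
o=np.zeros((600,800,3),np.uint8)
o[:275,:400]=cv2.resize(w,(400,275)); o[:320,400:800]=cv2.resize(s,None,fx=4,fy=4,interpolation=cv2.INTER_CUBIC)
cv2.imwrite("pics/w3.png",o[:330])
```

```text
[ 0.46075456 -0.08952796  0.07536019] [ 0.83023243 -0.25403572 -0.00767763] 0.08698534346479499
```

View pics/w3.png

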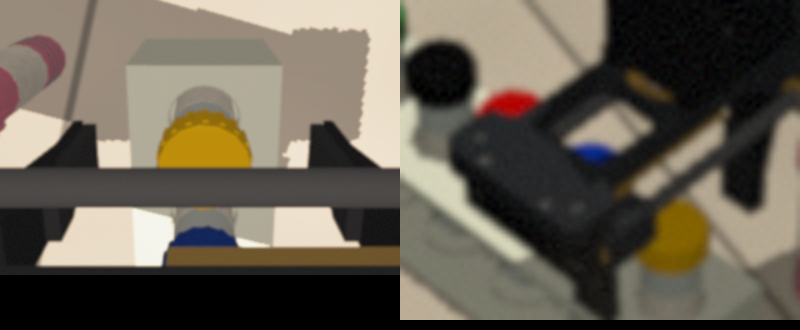

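The fingers now straddle the yellow cap. I'll go 5 mm lower and close.

Emit:
{"method": "play_rows", "body": {"increments": "0 0 0 0 0 0.005 0.2;0 0 0 0 0 0.005 0.2;0 0 0 0 0 0.005 0.2;0 0 0 0 0 0.005 0.2;0 0 0 0 0 0.005 0.2;0 0 0 0 0 0.005 0.2;0 0 0 0 0 0.005 0.2;0 0 0 0 0 0.005 0.2"}}

```text
time: 5.65
ee_pos: [0.4614, -0.0897, 0.0713]
eef_rot: [0.602, 0.798, 0.0, 0.0]
ft_force: [-0.1, 0.5, 0.7]
width: 0.0344
grip_force: 20.0
```

```bash
python3 d.py t yellow .23
```

```text
t 5.65 pos [ 0.4614 -0.0897  0.0713] F [-0.1  0.5  0.7] w 0.0344 q [ 0.67  0.16 -0.61  1.98  0.1   1.04  0.29]
rot [ 0.0001  0.0001 -0.    ] shift [-0.0004 -0.0004 -0.1587]
```

Emit:
{"method": "play_rows", "body": {"increments": "0 0 0 0 0 -0.01 0.2;0 0 0 0 0 -0.03 0.2;0 0 0 0 0 -0.06 0.2;0 0 0 0 0 -0.095 0.2;0 0 0 0 0 -0.13 0.2;0 0 0 0 0 -0.155 0.2;0 0 0 0 0 -0.159 0.2;0 0 0 0 0 -0.159 0.2"}}

```text
time: 6.45
ee_pos: [0.4616, -0.0897, 0.231]
eef_rot: [0.602, 0.798, 0.0, 0.001]
ft_force: [0.3, 0.0, -1.1]
width: 0.0342
grip_force: 20.0
```

```bash
python3 d.py b yellow .23
```

```text
t 6.45 pos [ 0.4616 -0.0897  0.231 ] F [ 0.3  0.  -1.1] w 0.0342 q [ 0.71 -0.   -0.6   1.77  0.    1.37  0.38]
rot [0.0013 0.0009 0.278 ] shift [0.1504 0.1411 0.001 ]
```

Emit:
{"method": "play_rows", "body": {"increments": "0 0 0.03 0.015 0.015 0 0.2;0 0 0.08 0.04 0.04 0 0.2;0 0 0.14 0.07 0.07 0 0.2;0 0 0.2 0.1 0.1 0 0.2;0 0 0.25 0.13 0.125 0 0.2;0 0 0.278 0.145 0.137 0 0.2;0.001 0.001 0.278 0.15 0.141 0.001 0.2;0.001 0.001 0.278 0.15 0.141 0.001 0.2"}}

```text
time: 7.25
ee_pos: [0.5551, 0.0936, 0.2279]
eef_rot: [0.706, 0.708, -0.001, -0.002]
ft_force: [0.1, -0.8, -0.4]
width: 0.0342
grip_force: 20.0
```

```bash
python3 d.py b yellow .082
python3 - <<'E'
from bench import *; import cv2,numpy as np
c=camera("wrist"); w=c["color"][:,:,::-1]; s=camera("scene")["color"][120:320,230:430,::-1]
o=np.zeros((400,800,3),np.uint8)
o[:300,:400]=cv2.resize(w,(400,300)); o[:,400:800]=cv2.resize(s,(400,400))
cv2.imwrite("pics/w4.png",o)
E
```

```text
t 7.25 pos [0.5551 0.0936 0.2279] F [ 0.1 -0.8 -0.4] w 0.0342 q [ 0.38  0.26 -0.75  1.54  0.18  1.41 -0.38]
rot [-0.0035 -0.001   0.0022] shift [-1.000e-04  1.400e-03  1.459e-01]
```

View pics/w4.png

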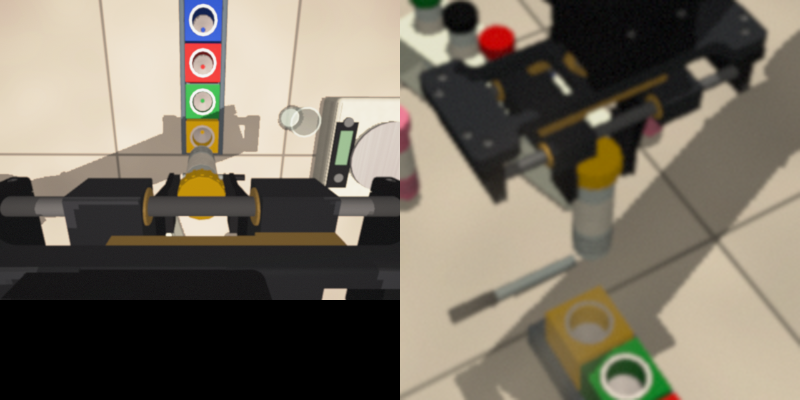

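```bash
cat > wr.py <<'E'
from bench import *; from h import *; import d
from scipy.spatial.transform import Rotation as R
def wrist():
    s=read_state(); c=camera("wrist")
    T=np.eye(4);T[:3,:3]=R.from_quat(s["eef_rot"]).as_matrix();T[:3,3]=s["ee_pos"]
    return s,c,np.linalg.inv(T@c["mount"])
E
python3 - <<'E'
from wr import *
s,c,M=wrist()
for n,p in zip(d.B,[(203,20),(203,63),(203,100),(202,136)]):
    x,y,_=d.block(n); p=np.array(p)*1.6+.3
    f=lambda q:proj(c,[q[0],q[1],.065],M)[0]-p
    q=least_squares(f,[x,y]).x; print(n,proj(c,[x,y,.065],M).round(1),p,((q-[x,y])*1e3).round(1))
# cap of held tube: expected z
H=hsv(c); p,A=blobcen(colmask(H,"yellow"),(323,300),50); print("capblob",p,A)
print("pred tip",proj(c,[s["ee_pos"]+[0,0,-.065],s["ee_pos"]+[0,0,.052]],M))
cs=camera("scene"); H=hsv(cs); print("scene pred cap top, tip",proj(cs,[s["ee_pos"]+[0,0,-.065],s["ee_pos"]+[0,0,.052]]))
E
```

```text
blue [[323.   29.6]] [325.1  32.3] [ 1.9 -2.2]
red [[323.1  98.2]] [325.1 101.1] [ 2.  -2.6]
green [[323.1 160.4]] [325.1 160.3] [2.  0.1]
yellow [[323.1 217.2]] [323.5 217.9] [ 0.4 -0.7]
capblob [321.93233358 295.84893928] 2734
pred tip [[322.25258365 245.21041893]
 [321.72094675 318.77255805]]
scene pred cap top, tip [[324.22268761 246.53463632]
 [325.95360454 195.7537909 ]]
```

Emit:
{"method": "play_rows", "body": {"increments": "-0.003 -0.001 0.002 0 0.002 0.03 0.2;-0.003 -0.001 0.002 0 0.002 0.06 0.2;-0.003 -0.001 0.002 0 0.002 0.085 0.2;-0.003 -0.001 0.002 0 0.002 0.105 0.2;-0.003 -0.001 0.002 0 0.002 0.12 0.2;-0.003 -0.001 0.002 0 0.002 0.132 0.2;-0.003 -0.001 0.002 0 0.002 0.138 0.2;-0.003 -0.001 0.002 0 0.002 0.14 0.2"}}

```text
time: 8.25
ee_pos: [0.5576, 0.0931, 0.0891]
eef_rot: [0.708, 0.706, 0.001, 0.001]
ft_force: [0.3, -0.3, 0.0]
width: 0.0347
grip_force: 20.0
```

```bash
python3 d.py b yellow .082
```

```text
t 8.25 pos [0.5576 0.0931 0.0891] F [ 0.3 -0.3  0. ] w 0.0347 q [ 0.35  0.37 -0.72  1.72  0.27  1.14 -0.45]
rot [ 0.0018  0.0003 -0.0022] shift [ 0.0005 -0.0016  0.0071]
```

Emit:
{"method": "play_rows", "body": {"increments": "0 0 0 0 -0.001 0.003 0.2;0 0 0 0 -0.001 0.005 0.2;0 0 0 0 -0.001 0.006 0.2;0 0 0 0 -0.001 0.007 0.2;0 0 0 0 -0.001 0.007 0.2"}}

```text
time: 8.75
ee_pos: [0.5565, 0.0936, 0.0826]
eef_rot: [0.708, 0.706, 0.001, 0.001]
ft_force: [-2.2, -0.4, 3.4]
width: 0.0343
grip_force: 20.0
```

Emit:
{"method": "play_rows", "body": {"increments": "0 0 0 0 0 0 1;0 0 0 0 0 0 1;0 0 0 0 0 0 1;0 0 0 0 0 0 1;0 0 0 0 0 0 1;0 0 0 0 0 -0.02 1;0 0 0 0 0 -0.06 1;0 0 0 0 0 -0.1 1"}}

```text
time: 9.55
ee_pos: [0.5558, 0.0934, 0.183]
eef_rot: [0.708, 0.706, 0.0, 0.0]
ft_force: [0.6, 0.1, 1.1]
width: 0.085
grip_force: 0.0
```

```bash
python3 d.py t blue .18
cat > chk.py <<'E'
import sys
from bench import *; from h import *; import d
n=sys.argv[1]; x,y,_=d.block(n)
for k in ("top","scene"):
    c=camera(k); g=hullcen(c,cap(x,y,.118,.134))
    try:
        p,A=blobcen(colmask(hsv(c),n),g,12); q=least_squares(lambda q:hullcen(c,cap(q[0],q[1],.118,.134))-p,[x,y],diff_step=1e-3).x
        print(k,g.round(1),p.round(1),A,((q-[x,y])*1e3).round(1))
    except Exception as e: print(k,g,e)
E
python3 chk.py yellow
```

```text
t 9.55 pos [0.5558 0.0934 0.183 ] F [0.6 0.1 1.1] w 0.085 q [ 0.38  0.29 -0.75  1.61  0.2   1.32 -0.4 ]
rot [ 5.000e-04  1.000e-04 -2.798e-01] shift [-0.2337 -0.0801  0.003 ]
top [275.40658075 200.14484114] max() iterable argument is empty
scene [324. 261.] [324.7 260.9] 380 [-1.   0.4]
```

Yellow is seated. Next is blue.

Emit:
{"method": "play_rows", "body": {"increments": "0 0 -0.03 -0.02 -0.007 0 1;0 0 -0.08 -0.06 -0.02 0 1;0 0 -0.13 -0.1 -0.034 0 1;0 0 -0.19 -0.145 -0.05 0 1;0 0 -0.24 -0.19 -0.065 0 1;0 0 -0.28 -0.225 -0.077 0.003 1;0 0 -0.28 -0.234 -0.08 0.003 1;0 0 -0.28 -0.234 -0.08 0.003 1"}}

```text
time: 10.45
ee_pos: [0.4753, -0.142, 0.1788]
eef_rot: [0.604, 0.797, 0.0, 0.001]
ft_force: [-0.4, 1.0, 0.5]
width: 0.0873
grip_force: 0.0
```

```bash
python3 d.py t blue .07
cat > cw.py <<'E'
import sys
from wr import *
s,c,M=wrist(); n=sys.argv[1]; x,y,_=d.tube(n); g=hullcen(c,cap(x,y,.107,.123),M)
m=colmask(hsv(c),n); p,A=blobcen(m,g,40); print(n,g.round(1),p.round(1),A)
E
python3 cw.py blue
```

```text
t 10.45 pos [ 0.4753 -0.142   0.1788] F [-0.4  1.   0.5] w 0.0873 q [ 0.8   0.1  -0.63  1.79  0.06  1.27  0.43]
rot [ 0.0014  0.0009 -0.0037] shift [0.0018 0.0003 0.1088]
blue [322.7 243.9] [323.2 243.3] 1567
```

Aligned. Descend and close.

Emit:
{"method": "play_rows", "body": {"increments": "0 0 -0.002 0.001 0 0.03 1;0 0 -0.002 0.001 0 0.06 1;0 0 -0.002 0.001 0 0.085 1;0 0 -0.002 0.001 0 0.1 1;0 0 -0.002 0.001 0 0.108 1;0 0 -0.002 0.001 0 0.108 0.2;0 0 -0.002 0.001 0 0.108 0.2;0 0 -0.002 0.001 0 0.108 0.2"}}

```text
time: 11.3
ee_pos: [0.4766, -0.1393, 0.0721]
eef_rot: [0.601, 0.799, 0.001, 0.002]
ft_force: [-0.1, -0.1, 0.3]
width: 0.0705
grip_force: 0.0
```

Emit:
{"method": "play_rows", "body": {"increments": "0 0 0 0 0 0 0.2;0 0 0 0 0 0 0.2;0 0 0 0 0 0 0.2;0 0 0 0 0 0 0.2;0 0 0 0 0 0 0.2;0 0 0 0 0 0 0.2"}}

```text
time: 11.9
ee_pos: [0.4759, -0.1395, 0.0712]
eef_rot: [0.602, 0.799, 0.0, 0.001]
ft_force: [-0.2, 0.0, 0.0]
width: 0.0342
grip_force: 20.0
```

Emit:
{"method": "play_rows", "body": {"increments": "0 0 0 0 0 -0.01 0.2;0 0 0 0 0 -0.03 0.2;0 0 0 0 0 -0.06 0.2;0 0 0 0 0 -0.095 0.2;0 0 0 0 0 -0.13 0.2;0 0 0 0 0 -0.155 0.2;0 0 0 0 0 -0.159 0.2;0 0 0 0 0 -0.159 0.2"}}

```text
time: 12.7
ee_pos: [0.4758, -0.1395, 0.2309]
eef_rot: [0.601, 0.799, 0.001, 0.002]
ft_force: [0.3, -0.7, -1.0]
width: 0.0343
grip_force: 20.0
```

```bash
sed -i 's/return .556,/return .5565,/' d.py; python3 d.py b blue .23
```

```text
t 12.7 pos [ 0.4758 -0.1395  0.2309] F [ 0.3 -0.7 -1. ] w 0.0343 q [ 0.81  0.07 -0.63  1.71  0.04  1.37  0.45]
rot [0.003  0.0013 0.2801] shift [0.3689 0.1901 0.0008]
```

Emit:
{"method": "play_rows", "body": {"increments": "0 0 0.02 0.018 0.009 0 0.2;0 0 0.05 0.055 0.028 0 0.2;0 0 0.09 0.095 0.049 0 0.2;0 0 0.13 0.138 0.071 0 0.2;0 0 0.17 0.18 0.093 0 0.2;0 0 0.21 0.222 0.115 0 0.2;0 0 0.24 0.265 0.137 0 0.2;0 0 0.27 0.308 0.159 0 0.2"}}

```text
time: 13.5
ee_pos: [0.5428, 0.2019, 0.2287]
eef_rot: [0.704, 0.71, -0.0, 0.0]
ft_force: [1.6, -0.0, -0.1]
width: 0.0344
grip_force: 20.0
```

```bash
python3 d.py b blue .23
```

```text
t 13.5 pos [0.5428 0.2019 0.2287] F [ 1.6 -0.  -0.1] w 0.0344 q [ 0.26  0.33 -0.86  1.5   0.25  1.43 -0.61]
rot [0.     0.0009 0.0082] shift [ 0.0656  0.0142 -0.0014]
```

Emit:
{"method": "play_rows", "body": {"increments": "0 0 0.008 0.03 0.007 -0.001 0.2;0 0 0.008 0.055 0.012 -0.001 0.2;0 0 0.008 0.065 0.014 -0.001 0.2;0 0 0.008 0.065 0.014 -0.001 0.2;0 0 0.008 0.065 0.014 -0.001 0.2"}}

```text
time: 14.0
ee_pos: [0.5566, 0.2642, 0.2305]
eef_rot: [0.707, 0.708, -0.0, 0.001]
ft_force: [-0.1, -1.0, -1.1]
width: 0.0345
grip_force: 20.0
```

```bash
python3 d.py b blue .082
```

```text
t 14.0 pos [0.5566 0.2642 0.2305] F [-0.1 -1.  -1.1] w 0.0345 q [ 0.12  0.42 -0.86  1.4   0.32  1.47 -0.73]
rot [0.001  0.0013 0.0013] shift [ 0.0036 -0.0002  0.1485]
```

Emit:
{"method": "play_rows", "body": {"increments": "0.001 0.001 0.001 0.004 0 0.03 0.2;0.001 0.001 0.001 0.004 0 0.06 0.2;0.001 0.001 0.001 0.004 0 0.085 0.2;0.001 0.001 0.001 0.004 0 0.105 0.2;0.001 0.001 0.001 0.004 0 0.12 0.2;0.001 0.001 0.001 0.004 0 0.132 0.2;0.001 0.001 0.001 0.004 0 0.139 0.2;0.001 0.001 0.001 0.004 0 0.142 0.2"}}

```text
time: 14.8
ee_pos: [0.557, 0.2692, 0.089]
eef_rot: [0.707, 0.707, 0.001, 0.0]
ft_force: [-1.0, -0.1, 0.6]
width: 0.0339
grip_force: 20.0
```

```bash
python3 d.py b blue .082
```

```text
t 14.8 pos [0.557  0.2692 0.089 ] F [-1.  -0.1  0.6] w 0.0339 q [ 0.09  0.52 -0.81  1.57  0.4   1.22 -0.8 ]
rot [ 0.0009 -0.0006  0.0006] shift [-0.0016 -0.0005  0.007 ]
```

Emit:
{"method": "play_rows", "body": {"increments": "0 0 0 -0.001 -0.001 0.003 0.2;0 0 0 -0.001 -0.001 0.005 0.2;0 0 0 -0.001 -0.001 0.006 0.2;0 0 0 -0.001 -0.001 0.007 0.2;0 0 0 -0.001 -0.001 0.007 0.2"}}

```text
time: 15.3
ee_pos: [0.5564, 0.2687, 0.0826]
eef_rot: [0.707, 0.707, 0.001, 0.0]
ft_force: [1.5, -1.0, 1.4]
width: 0.0345
grip_force: 20.0
```

Emit:
{"method": "play_rows", "body": {"increments": "0 0 0 0 0 0 1;0 0 0 0 0 0 1;0 0 0 0 0 0 1;0 0 0 0 0 0 1;0 0 0 0 0 0 1;0 0 0 0 0 -0.02 1;0 0 0 0 0 -0.06 1;0 0 0 0 0 -0.1 1"}}

```text
time: 16.1
ee_pos: [0.5552, 0.2683, 0.1829]
eef_rot: [0.707, 0.708, -0.0, -0.0]
ft_force: [0.9, 0.2, -0.4]
width: 0.085
grip_force: 0.0
```

```bash
python3 d.py t red .18; python3 chk.py blue;  python3 chk.py yellow
```

```text
t 16.1 pos [0.5552 0.2683 0.1829] F [ 0.9  0.2 -0.4] w 0.085 q [ 0.11  0.45 -0.85  1.47  0.34  1.38 -0.75]
rot [-0.0005 -0.0005 -0.2767] shift [-0.4584 -0.0662  0.0028]
top [181.6 199.7] [185.6 195.1] 34 [ 8.6 -7.2]
scene [388.95618485 354.23125302] max() iterable argument is empty
top [275.4 199.9] [278.5 206.3] 684 [-12.   -5.9]
scene [323.7 261.1] [324.8 260.2] 364 [-2.3 -0.7]
```

Emit:
{"method": "play_rows", "body": {"increments": "0 0 -0.02 -0.02 -0.003 0 1;0 0 -0.05 -0.06 -0.009 0 1;0 0 -0.09 -0.105 -0.015 0 1;0 0 -0.13 -0.15 -0.022 0 1;0 0 -0.17 -0.195 -0.028 0 1;0 0 -0.2 -0.245 -0.035 0 1;0 0 -0.23 -0.29 -0.042 0 1;0 0 -0.26 -0.335 -0.048 0 1"}}

```text
time: 17.1
ee_pos: [0.5067, -0.0688, 0.1807]
eef_rot: [0.609, 0.793, 0.0, -0.001]
ft_force: [0.8, -0.4, 0.3]
width: 0.0868
grip_force: 0.0
```

```bash
python3 d.py t red .18
```

```text
t 17.1 pos [ 0.5067 -0.0688  0.1807] F [ 0.8 -0.4  0.3] w 0.0868 q [ 0.78  0.16 -0.8   1.74  0.12  1.29  0.22]
rot [-0.0005 -0.001  -0.0165] shift [-0.1129 -0.0479  0.0006]
```

Emit:
{"method": "play_rows", "body": {"increments": "0 0 -0.0165 -0.04 -0.017 0 1;0 0 -0.0165 -0.08 -0.034 0 1;0 0 -0.0165 -0.105 -0.045 0 1;0 0 -0.0165 -0.113 -0.048 0 1;0 0 -0.0165 -0.113 -0.048 0 1;0 0 -0.0165 -0.113 -0.048 0 1"}}

```text
time: 17.7
ee_pos: [0.491, -0.1864, 0.1812]
eef_rot: [0.602, 0.799, 0.001, -0.0]
ft_force: [0.7, -0.4, -0.2]
width: 0.0866
grip_force: 0.0
```

```bash
python3 d.py t red .07; python3 cw.py red;python3 chk.py blue;  python3 chk.py yellow
```

```text
t 17.7 pos [ 0.491  -0.1864  0.1812] F [ 0.7 -0.4 -0.2] w 0.0866 q [ 0.92  0.19 -0.71  1.71  0.12  1.29  0.46]
rot [ 0.0008 -0.0017  0.0012] shift [-0.0034 -0.0025  0.1112]
red [319.1 249.4] [319.3 249. ] 1594
top [181.6 199.7] [188.1 204.2] 574 [ -8.4 -12.3]
scene [388.95618485 354.23125302] max() iterable argument is empty
top [275.4 199.9] [278.7 206.3] 690 [-12.   -6.3]
scene [323.7 261.1] [324.7 260.1] 361 [-2.3 -1. ]
```

Emit:
{"method": "play_rows", "body": {"increments": "0 0 0.001 -0.003 -0.002 0.03 1;0 0 0.001 -0.003 -0.002 0.06 1;0 0 0.001 -0.003 -0.002 0.085 1;0 0 0.001 -0.003 -0.002 0.1 1;0 0 0.001 -0.003 -0.002 0.11 1;0 0 0.001 -0.003 -0.002 0.11 0.2;0 0 0.001 -0.003 -0.002 0.11 0.2;0 0 0.001 -0.003 -0.002 0.11 0.2"}}

```text
time: 18.75
ee_pos: [0.4907, -0.1917, 0.0729]
eef_rot: [0.603, 0.798, 0.001, 0.001]
ft_force: [-0.2, 0.4, 0.0]
width: 0.0704
grip_force: 0.0
```

Emit:
{"method": "play_rows", "body": {"increments": "0 0 0 0 0 0 0.2;0 0 0 0 0 0 0.2;0 0 0 0 0 0 0.2;0 0 0 0 0 0 0.2;0 0 0 0 0 0 0.2;0 0 0 0 0 0 0.2"}}

```text
time: 19.35
ee_pos: [0.4899, -0.1915, 0.0718]
eef_rot: [0.603, 0.798, 0.001, 0.0]
ft_force: [0.5, 0.3, 0.7]
width: 0.0344
grip_force: 20.0
```

```bash
python3 - <<'E'
from bench import *; import cv2
s=camera("scene")["color"][200:420,250:450,::-1]; cv2.imwrite("pics/s5.png",cv2.resize(s,None,fx=2,fy=2))
E
python3 d.py t red .07
```

```text
t 19.4 pos [ 0.4899 -0.1915  0.0718] F [-0.4 -0.5  1.2] w 0.0343 q [ 0.89  0.3  -0.69  1.84  0.21  1.08  0.4 ]
rot [ 0.0011 -0.0004 -0.0015] shift [0.0013 0.0001 0.0018]
```

View pics/s5.png

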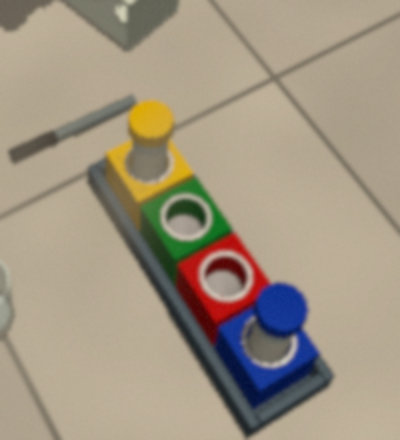

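Yellow (325,260) and blue (390,354) stand upright in their blocks, at the predicted cap pixels. The red tube is gripped, so I'll lift it.

Emit:
{"method": "play_rows", "body": {"increments": "0 0 0 0 0 -0.01 0.2;0 0 0 0 0 -0.03 0.2;0 0 0 0 0 -0.06 0.2;0 0 0 0 0 -0.095 0.2;0 0 0 0 0 -0.13 0.2;0 0 0 0 0 -0.155 0.2;0 0 0 0 0 -0.159 0.2;0 0 0 0 0 -0.159 0.2"}}

```text
time: 20.2
ee_pos: [0.49, -0.1916, 0.2315]
eef_rot: [0.603, 0.798, 0.001, 0.001]
ft_force: [0.2, 0.1, -0.4]
width: 0.0338
grip_force: 20.0
```

```bash
python3 d.py b red .23
```

```text
t 20.2 pos [ 0.49   -0.1916  0.2315] F [ 0.2  0.1 -0.4] w 0.0338 q [ 0.94  0.15 -0.72  1.64  0.1   1.39  0.49]
rot [0.0021 0.0003 0.2766] shift [0.3678 0.1735 0.0017]
```

Emit:
{"method": "play_rows", "body": {"increments": "0 0 0.02 0.018 0.009 0 0.2;0 0 0.05 0.055 0.026 0 0.2;0 0 0.09 0.095 0.045 0 0.2;0 0 0.13 0.138 0.065 0 0.2;0 0 0.17 0.18 0.085 0 0.2;0 0 0.21 0.222 0.105 0 0.2;0 0 0.24 0.265 0.125 0 0.2;0 0 0.27 0.308 0.145 0 0.2"}}

```text
time: 21.0
ee_pos: [0.5446, 0.1457, 0.2297]
eef_rot: [0.705, 0.709, -0.0, -0.0]
ft_force: [2.1, -0.7, -0.9]
width: 0.0343
grip_force: 20.0
```

```bash
python3 d.py b red .23
```

```text
t 21.0 pos [0.5446 0.1457 0.2297] F [ 2.1 -0.7 -0.9] w 0.0343 q [ 0.41  0.3  -0.91  1.54  0.24  1.42 -0.51]
rot [-0.0009 -0.0003  0.0048] shift [ 0.0638  0.0122 -0.0003]
```

Emit:
{"method": "play_rows", "body": {"increments": "0 0 0.005 0.03 0.006 -0.001 0.2;0 0 0.005 0.053 0.011 -0.001 0.2;0 0 0.005 0.063 0.012 -0.001 0.2;0 0 0.005 0.063 0.012 -0.001 0.2;0 0 0.005 0.063 0.012 -0.001 0.2"}}

```text
time: 21.5
ee_pos: [0.5567, 0.206, 0.2315]
eef_rot: [0.707, 0.707, -0.0, 0.0]
ft_force: [0.5, 0.0, -0.1]
width: 0.0345
grip_force: 20.0
```

```bash
python3 d.py b red .082
```

```text
t 21.5 pos [0.5567 0.206  0.2315] F [ 0.5  0.  -0.1] w 0.0345 q [ 0.27  0.38 -0.91  1.46  0.3   1.45 -0.64]
rot [-0.      0.0001  0.0006] shift [ 0.0036 -0.0002  0.1495]
```

Emit:
{"method": "play_rows", "body": {"increments": "0 0 0 0.002 0 0.03 0.2;0 0 0 0.002 0 0.06 0.2;0 0 0 0.002 0 0.085 0.2;0 0 0 0.002 0 0.105 0.2;0 0 0 0.002 0 0.12 0.2;0 0 0 0.002 0 0.132 0.2;0 0 0 0.002 0 0.139 0.2;0 0 0 0.002 0 0.142 0.2"}}

```text
time: 22.3
ee_pos: [0.5569, 0.2091, 0.0899]
eef_rot: [0.707, 0.707, 0.0, 0.0]
ft_force: [-0.1, -0.5, 0.6]
width: 0.0344
grip_force: 20.0
```

```bash
python3 d.py b red .082
```

```text
t 22.3 pos [0.5569 0.2091 0.0899] F [-0.1 -0.5  0.6] w 0.0344 q [ 0.24  0.49 -0.86  1.64  0.39  1.2  -0.71]
rot [ 0.0008 -0.0006  0.0011] shift [ 0.0005 -0.0004  0.0079]
```

Emit:
{"method": "play_rows", "body": {"increments": "0 0 0 -0.001 0 0.003 0.2;0 0 0 -0.001 0 0.005 0.2;0 0 0 -0.001 0 0.006 0.2;0 0 0 -0.001 0 0.007 0.2;0 0 0 -0.001 0 0.0075 0.2;0 0 0 -0.001 0 0.0075 0.2"}}

```text
time: 22.9
ee_pos: [0.5567, 0.2089, 0.0831]
eef_rot: [0.706, 0.708, 0.001, -0.0]
ft_force: [-3.3, -0.7, 4.6]
width: 0.0342
grip_force: 20.0
```

Emit:
{"method": "play_rows", "body": {"increments": "0 0 0 0 0 0 1;0 0 0 0 0 0 1;0 0 0 0 0 0 1;0 0 0 0 0 0 1;0 0 0 0 0 0 1;0 0 0 0 0 -0.02 1;0 0 0 0 0 -0.06 1;0 0 0 0 0 -0.1 1"}}

```text
time: 23.7
ee_pos: [0.5563, 0.2082, 0.1834]
eef_rot: [0.707, 0.708, 0.0, -0.0]
ft_force: [0.7, 0.3, -0.6]
width: 0.085
grip_force: 0.0
```

```bash
python3 d.py t green .18
```

```text
t 23.7 pos [0.5563 0.2082 0.1834] F [ 0.7  0.3 -0.6] w 0.085 q [ 0.27  0.41 -0.9   1.53  0.32  1.36 -0.66]
rot [-0.0003 -0.0006 -0.2763] shift [-0.4984 -0.039   0.0032]
```

Emit:
{"method": "play_rows", "body": {"increments": "0 0 -0.02 -0.02 -0.002 0 1;0 0 -0.05 -0.06 -0.005 0 1;0 0 -0.09 -0.105 -0.008 0 1;0 0 -0.13 -0.15 -0.012 0 1;0 0 -0.17 -0.195 -0.015 0 1;0 0 -0.2 -0.245 -0.019 0 1;0 0 -0.23 -0.29 -0.023 0 1;0 0 -0.26 -0.335 -0.026 0 1"}}

```text
time: 24.5
ee_pos: [0.5308, -0.1287, 0.1826]
eef_rot: [0.609, 0.794, 0.0, 0.0]
ft_force: [1.2, 0.2, 0.4]
width: 0.0872
grip_force: 0.0
```

```bash
python3 d.py t green .18
```

```text
t 24.5 pos [ 0.5308 -0.1287  0.1826] F [1.2 0.2 0.4] w 0.0872 q [ 0.88  0.26 -0.84  1.66  0.2   1.31  0.27]
rot [ 0.0013  0.0002 -0.0157] shift [-0.1527 -0.0541  0.0026]
```

Emit:
{"method": "play_rows", "body": {"increments": "0 0 -0.0157 -0.045 -0.016 0 1;0 0 -0.0157 -0.09 -0.032 0 1;0 0 -0.0157 -0.13 -0.046 0 1;0 0 -0.0157 -0.15 -0.053 0.002 1;0 0 -0.0157 -0.152 -0.054 0.002 1;0 0 -0.0157 -0.152 -0.054 0.002 1"}}

```text
time: 25.1
ee_pos: [0.5186, -0.2866, 0.1801]
eef_rot: [0.603, 0.798, 0.001, -0.0]
ft_force: [-0.2, 0.6, 0.9]
width: 0.0868
grip_force: 0.0
```

```bash
python3 d.py t green .07; python3 cw.py green; python3 cw.py black
```

```text
t 25.1 pos [ 0.5186 -0.2866  0.1801] F [-0.2  0.6  0.9] w 0.0868 q [ 1.02  0.36 -0.75  1.54  0.25  1.34  0.53]
rot [ 0.0014 -0.0014 -0.0005] shift [-0.0035 -0.0016  0.11  ]
green [320.2 250. ] [320.7 249.4] 1504
black [319.3 183.4] [316.8 188.6] 1151
```

Emit:
{"method": "play_rows", "body": {"increments": "0 0 0 -0.0025 -0.001 0.03 1;0 0 0 -0.0025 -0.001 0.06 1;0 0 0 -0.0025 -0.001 0.085 1;0 0 0 -0.0025 -0.001 0.1 1;0 0 0 -0.0025 -0.001 0.109 1;0 0 0 -0.0025 -0.001 0.109 0.2;0 0 0 -0.0025 -0.001 0.109 0.2;0 0 0 -0.0025 -0.001 0.109 0.2"}}

```text
time: 26.0
ee_pos: [0.519, -0.2902, 0.0725]
eef_rot: [0.603, 0.798, 0.001, 0.001]
ft_force: [-0.0, 0.3, -0.4]
width: 0.0708
grip_force: 0.0
```

Emit:
{"method": "play_rows", "body": {"increments": "0 0 0 0 0 0 0.2;0 0 0 0 0 0 0.2;0 0 0 0 0 0 0.2;0 0 0 0 0 0 0.2;0 0 0 0 0 0 0.2;0 0 0 0 0 0 0.2"}}

```text
time: 26.6
ee_pos: [0.5183, -0.29, 0.0713]
eef_rot: [0.603, 0.798, 0.001, 0.0]
ft_force: [-0.9, -1.0, 1.6]
width: 0.0343
grip_force: 20.0
```

Emit:
{"method": "play_rows", "body": {"increments": "0 0 0 0 0 -0.01 0.2;0 0 0 0 0 -0.03 0.2;0 0 0 0 0 -0.06 0.2;0 0 0 0 0 -0.095 0.2;0 0 0 0 0 -0.13 0.2;0 0 0 0 0 -0.155 0.2;0 0 0 0 0 -0.159 0.2;0 0 0 0 0 -0.159 0.2"}}

```text
time: 27.4
ee_pos: [0.5184, -0.2902, 0.2311]
eef_rot: [0.603, 0.798, 0.001, 0.001]
ft_force: [0.4, 0.8, -1.1]
width: 0.0344
grip_force: 20.0
```

```bash
python3 d.py b green .23
```

```text
t 27.4 pos [ 0.5184 -0.2902  0.2311] F [ 0.4  0.8 -1.1] w 0.0344 q [ 1.03  0.33 -0.75  1.46  0.23  1.43  0.55]
rot [0.0021 0.0004 0.2773] shift [0.4145 0.1575 0.0011]
```

Emit:
{"method": "play_rows", "body": {"increments": "0 0 0.02 0.02 0.008 0 0.2;0 0 0.05 0.06 0.023 0 0.2;0 0 0.09 0.105 0.04 0 0.2;0 0 0.13 0.15 0.057 0 0.2;0 0 0.17 0.195 0.074 0 0.2;0 0 0.21 0.24 0.091 0 0.2;0 0 0.24 0.285 0.108 0 0.2;0 0 0.27 0.33 0.125 0 0.2"}}

```text
time: 28.2
ee_pos: [0.5472, 0.063, 0.2293]
eef_rot: [0.705, 0.709, -0.0, -0.0]
ft_force: [0.9, 0.2, -1.5]
width: 0.0344
grip_force: 20.0
```

```bash
python3 d.py b green .23
```

```text
t 28.2 pos [0.5472 0.063  0.2293] F [ 0.9  0.2 -1.5] w 0.0344 q [ 0.58  0.26 -0.91  1.57  0.21  1.41 -0.35]
rot [-0.0008 -0.0004  0.0056] shift [ 0.0885  0.0098 -0.0007]
```

Emit:
{"method": "play_rows", "body": {"increments": "0 0 0.0056 0.03 0.004 -0.001 0.2;0 0 0.0056 0.06 0.007 -0.001 0.2;0 0 0.0056 0.08 0.009 -0.001 0.2;0 0 0.0056 0.0875 0.0095 -0.001 0.2;0 0 0.0056 0.0875 0.0095 -0.001 0.2;0 0 0.0056 0.0875 0.0095 -0.001 0.2"}}

```text
time: 28.8
ee_pos: [0.5569, 0.1476, 0.231]
eef_rot: [0.707, 0.707, -0.0, -0.0]
ft_force: [1.1, -0.5, -0.6]
width: 0.0341
grip_force: 20.0
```

```bash
python3 d.py b green .082
```

```text
t 28.8 pos [0.5569 0.1476 0.231 ] F [ 1.1 -0.5 -0.6] w 0.0341 q [ 0.41  0.34 -0.93  1.5   0.27  1.44 -0.53]
rot [-0.     -0.      0.0004] shift [ 0.004  -0.0004  0.149 ]
```

Emit:
{"method": "play_rows", "body": {"increments": "0 0 0 0.003 0 0.03 0.2;0 0 0 0.003 0 0.06 0.2;0 0 0 0.003 0 0.085 0.2;0 0 0 0.003 0 0.105 0.2;0 0 0 0.003 0 0.12 0.2;0 0 0 0.003 0 0.132 0.2;0 0 0 0.003 0 0.139 0.2;0 0 0 0.003 0 0.142 0.2"}}

```text
time: 29.6
ee_pos: [0.5571, 0.1519, 0.0893]
eef_rot: [0.707, 0.708, 0.001, 0.0]
ft_force: [-0.8, -0.8, -0.3]
width: 0.0343
grip_force: 20.0
```

```bash
python3 d.py b green .082
```

```text
t 29.6 pos [0.5571 0.1519 0.0893] F [-0.8 -0.8 -0.3] w 0.0343 q [ 0.36  0.45 -0.89  1.68  0.38  1.18 -0.61]
rot [ 0.0007 -0.0007  0.0013] shift [-0.0003 -0.0006  0.0073]
```

Emit:
{"method": "play_rows", "body": {"increments": "0 0 0 0 -0.0005 0.003 0.2;0 0 0 0 -0.0005 0.005 0.2;0 0 0 0 -0.0005 0.006 0.2;0 0 0 0 -0.0005 0.007 0.2;0 0 0 0 -0.0005 0.007 0.2"}}

```text
time: 30.1
ee_pos: [0.5565, 0.1523, 0.0828]
eef_rot: [0.706, 0.708, 0.001, 0.0]
ft_force: [-0.8, 0.0, -0.1]
width: 0.0342
grip_force: 20.0
```

Emit:
{"method": "play_rows", "body": {"increments": "0 0 0 0 0 0 1;0 0 0 0 0 0 1;0 0 0 0 0 0 1;0 0 0 0 0 0 1;0 0 0 0 0 0 1;0 0 0 0 0 -0.02 1;0 0 0 0 0 -0.06 1;0 0 0 0 0 -0.1 1"}}

```text
time: 30.9
ee_pos: [0.5559, 0.152, 0.1834]
eef_rot: [0.706, 0.708, 0.0, -0.0]
ft_force: [0.7, 0.1, 1.1]
width: 0.0848
grip_force: 0.0
```

Emit:
{"method": "play_rows", "body": {"increments": "0 0 0 -0.04 -0.02 -0.02 1;0 0 0 -0.08 -0.04 -0.03 1;0 0 0 -0.12 -0.06 -0.03 1;0 0 0 -0.16 -0.08 -0.03 1;0 0 0 -0.2 -0.1 -0.03 1;0 0 0 -0.22 -0.1 -0.03 1;0 0 0 -0.22 -0.1 -0.03 1;0 0 0 -0.22 -0.1 -0.03 1"}}

```text
time: 31.7
ee_pos: [0.4568, -0.0678, 0.2124]
eef_rot: [0.707, 0.708, 0.001, 0.0]
ft_force: [0.4, 1.2, -0.4]
width: 0.0873
grip_force: 0.0
```

Run:
```python
from bench import *; from h import *; import d
c=camera("scene"); t=camera("top")
for n in d.B:
    x,y,_=d.block(n); print(n,*(proj(k,[x,y,.134])[0].round(1) for k in (c,t)))
o=np.zeros((600,800,3),np.uint8)
o[:,:400]=cv2.resize(c["color"][90:390,230:430,::-1],(400,600)); o[:270,400:]=cv2.resize(t["color"][165:300,165:365,::-1],(400,270))
cv2.imwrite("pics/f.png",o)
```

```text
blue [389.7 352.1] [180.5 199. ]
red [365.8 318.1] [212.  199.1]
green [344. 287.] [243.5 199.2]
yellow [323.8 258.4] [275.1 199.2]
```

View pics/f.png

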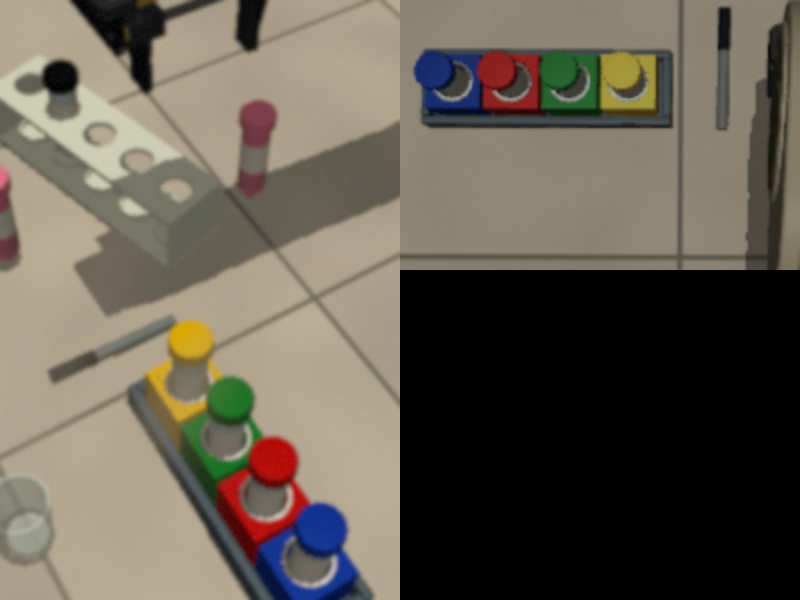

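All four caps sit within 1–2 pixels of where fully seated tubes should appear, and the black tube still stands in the rack. I'm handing in.

```bash
python3 -c "
from bench import *
print(close_job())"
```

```text
the job is handed in; nothing more can be done
None
```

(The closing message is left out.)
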